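Pile the panels and hold the sprung clamp open at its mark

ROBOT

A 6-joint arm with a two-finger parallel gripper is mounted at the origin on the work surface. World frame = base frame: x ahead of the robot, y to its left, z up, the work surface at z = 0. Lengths are in m, angles in rad, forces in N, time in s.
With the tool pointing down it reaches from about 0.225 to 0.875 m from the base axis. Payload 3.4 kg.
Tool frame: the origin (TCP) lies between the finger pads; the fingertips stand 8 mm ahead of it and the grasp point (between the pads) lies 11 mm behind it; z points along the fingers, y is the line along which they close (so a half turn about z gives the same grasp; the last joint's range is limited). The gripper opens to 85 mm and grips with 20 to 120 N. Pads are 22 mm wide; open, the fingers measure 114 mm over their backs; the gripper's body (76 mm by 85 mm) begins 54 mm behind the grasp point. The pads swing forward as they close: fully open they stand 13 mm farther back than shut.
Start: joints at [-1.371, 0.276, 1.505, -0, 1.361, -0.121], TCP at [0.181, -0.546, 0.239] pointing down, gripper open.
Joint ranges: [-2.89, 2.89], [-0.75, 2.08], [0.22, 2.7], [-1.18, 4.32], [0.11, 2.71], [-2.7, 2.7]. Speed limits (rad/s): [2.57, 2.57, 3.14, 3.14, 3.14, 3.14].

INTERFACE

Orientations are given as a unit quaternion [w, x, y, z].
In Python, from rig import manip gives the robot as it stands.
- The arm moves only by the tool move_arm, never from a script. Its argument "deltas" is a list that holds one entry, the list of rows, each a list of 5 numbers: the shift along the tool's x, y, z normalised to -1 to 1, where 1 is 80 cm, then the turn about the tool's z normalised to -1 to 1, where 1 is 120 degrees, then the closure, from -1 (fully open) to 1 (shut). In form: [[[tx, ty, tz, twist, grip], ...]]. A call has 1 to 12 rows; each row is the pose to reach, as a shift and turn from the pose commanded when the call began, along the tool's axes at that moment; what a row does not reach only later rows make up. A row lasts 1/10 s, in which the tool goes at most 50 mm and 8.59 degrees, less where a joint would pass 70% of its speed; a pose out of reach is approached as far as the arm can. A call with a number of a shift or a turn outside -1 to 1 is refused whole. A call with a gripper value outside its range is refused whole. The fingers move at their own pace and stop on an object; "squeeze" is the grip in N (left out, the last holds). Time passes only in rows, so rows that repeat a pose let the fingers close. It gives the time, the measured TCP pose, the force, the opening and the grip force at its end, in the units of the state.
- manip.get_state(): the state, without advancing time (a new reading comes with each control period).
- manip.get_image(name): name is "scene" or "top" or "wrist"; returns the picture (384x512x3 uint8, red, green, blue); there is no depth.
- manip.camera_params(name): a dict with "fx", "fy", "cx", "cy" (pixels), "R" (3x3) and "t" (3): a world point X has camera coordinates R X + t; the wrist camera has in their place "tool_from_camera" (4x4, takes a point from camera to tool coordinates, whose origin is the TCP and whose axes are the flange's). Camera axes: x right, y down, z forward; pixel columns grow to the right and rows downward; lengths in m; the calibration is good to about 2 mm. A picture is of the moment at which its call begins: read the wrist's pose just before it. camera_params takes no time and is no camera call.
- manip.sign_off(): hands the job in; it is judged then, once.
The state is a dict: "clock": time; "qpos": joint angles; "qd": joint speeds; "effort": joint torques, N m; "position": TCP position; "ee_rot": TCP orientation; "contact_force": force on the tool from outside, world axes, zero at the start; "moment": the same for the moment, N m; "width": finger opening in m; "gripper_force": force on a finger pad.
Only numpy, scipy, OpenCV 4.12 (cv2) and the standard library are available. Lean on these libraries where they do the work, as an engineer would, in place of code of your own. Each camera call takes 0.05 s, during which the arm holds its last target. There are 200 camera calls.

TASK

Get the panels ready for clamping: stack the two loose walnut panels, one after the other, squarely and edge to edge on the walnut panel lying on the cork bed, without pushing that one out of place. Then pull the orange grip of the sprung clamp's rod out until its yellow pointer is level with the red mark, and finish still holding it there with the gripper, so that a workmate can set the pile in the open clamp. Leave everything else on the bench where it is.

Things in the scene. Friction and masses are not known exactly. Their poses are not given: they have to be found in the camera images.
- panel_base_mid (a point): the walnut panel that already lies on the stacking bed (a fixed cork-topped plywood block, 100 x 150 mm, 20 mm high); loose walnut panel, 110 x 56 x 18 mm, about 90 g; the point is its centre, x along its length, y across its width, z up
- panel_a_mid (a point): walnut panel lying flat on the bench; loose walnut panel, 110 x 56 x 18 mm, about 90 g; the point is its centre, x along its length, y across its width, z up
- panel_b_mid (a point): the other walnut panel lying flat on the bench; loose walnut panel, 110 x 56 x 18 mm, about 90 g; the point is its centre, x along its length, y across its width, z up
- panel_a: the same panel, origin at the centre of its underside
- panel_b: the same panel, origin at the centre of its underside
- panel_base: the panel on the bed, origin at the centre of its underside
- clamp_rod: moving part of the sprung clamp: a steel rod that telescopes out of the blue tubular housing, with a dark block (26 x 50 mm, top 56 mm above the bench) and an orange upright grip on its outer end. It slides 100 mm along its own -x axis (out of the housing, roughly towards the robot); the inner spring pulls it back in with about 5 N when in and 14 N when 75 mm out, and it springs back when let go. Origin on the bench level under the grip, z up, y across the rod
- handle (a point): centre of the upper part of the orange grip: a square upright post 26 x 26 mm, its top 22 mm above this point (104 mm above the bench) and clear all round down to 26 mm below it; axes as the rod's. With the rod in, the housing's mouth is 42 mm behind it (+x); the housing is 57 mm high
- pointer (a point): tip of the yellow pointer that moves with the rod, at the side of the dark block, 44 mm from the rod's line towards -y, directly in line (same x) with the centre of the grip, 30 mm above the bench
- mark (a point): the length mark: a red upright tab, 8 mm thick along the rod and 24 mm wide, standing on the fixed silver scale rail beside the rod, its top 40 mm above the bench; the point lies mid-thickness at the end of the tab that the pointer tip comes level with, axes as the clamp's (the rod pulls out along -x); 40 to 75 mm from the pointer while the rod is in. It is fixed for this job
- tape: bystander: roll of blue tape lying flat, 68 mm across, 19 mm high; origin at its underside
- screwdriver: bystander: red-handled screwdriver lying on the bench near the robot; origin at its underside
- spray: bystander: yellow spray can, 60 mm across, 170 mm high; origin at its underside
- orange_bottle: bystander: orange bottle, 60 mm across, 140 mm high; origin at its underside
- jar: bystander: glass jar with a green lid, 84 mm across, 120 mm high; origin at its underside
- case: bystander: blue parts case with a green lid, 132 x 92 x 54 mm; origin at its underside
Mind the look-alikes: they are no part of the job. What is shaped like the panel_a but green or turquoise is not meant.

How it is judged:
By the outcome, as a careful person would: the job done as asked, in the order asked, and still so for the second after the job is handed in, while the arm keeps its last pose, push and grip.
It also fails if it takes over 64 s, if anything falls off the work surface, if the arm or the gripper's body presses on something with over 40 N, if the wrist force passes 120 N, or if a joint passes its speed limit or range.

## Working session

There is one attempt and no reset: what is moved stays moved. The work goes in short steps, Python scripts to look and compute and a tool call to move; the robot and the scene stay as the last step left them, time stands still between calls to the robot, and variables do not carry over. Pictures are saved under pics/ and viewed, at most 10 in all, crops included, and the job is handed in when it is done.

Besides the shell and the picture viewer there is one more tool, called after ">>>" in YAML: its name, and indented under it one key for each argument. move_arm: Moves the arm, as the interface text tells. Scaled input: -1 to 1 covers 80 cm each way for a shift and 120 degrees each way for a turn. Its arguments: {"type":"object","properties":{"deltas":{"type":"array","items":{"type":"array","items":{"type":"array","items":{"type":"number","minimum":-1,"maximum":1}}}},"squeeze":{"type":"number"}},"required":["deltas"]}

```bash
mkdir -p pics; python3 - <<'E'
from rig import manip
import cv2,numpy as np,json
s=manip.get_state();print(s)
for n in("scene","top"):
    p=manip.camera_params(n);print(n,{k:np.round(v,4).tolist() for k,v in p.items()})
    im=manip.get_image(n);np.save(f"pics/{n}0.npy",im)
    cv2.imwrite(f"pics/{n}0.png",cv2.resize(im[:,:,::-1],(800,600),interpolation=cv2.INTER_CUBIC))
print(manip.camera_params("wrist"))
E
```

```text
{'clock': 0.0, 'qpos': array([-1.37099775e+00,  2.76604595e-01,  1.50619290e+00, -2.67847476e-05,
        1.36066134e+00, -1.20994462e-01]), 'qd': array([-1.04233189e-03, -8.46022943e-04, -1.37206318e-04,  1.69133239e-03,
       -5.95302406e-04, -8.67404872e-05]), 'effort': array([-7.09517026e-04, -4.16766679e+01, -2.45802748e+01, -2.31081349e-04,
        1.11913652e-02,  1.12533607e-05]), 'position': array([ 0.18119148, -0.54514661,  0.23841039]), 'ee_rot': array([-9.31853334e-04,  9.87163155e-01,  1.59712352e-01, -4.98412918e-05]), 'contact_force': array([-0.27400314,  0.50763264,  0.45579102]), 'moment': array([-0.0643977 , -0.03354869, -0.03838394]), 'gripper_force': 0.0, 'width': 0.08536197217265576}
scene {'fx': 390.7356, 'fy': 390.7356, 'cx': 261.9878, 'cy': 184.7284, 'R': [[0.5895, 0.8078, -0.0003], [0.6401, -0.4673, -0.6099], [-0.4928, 0.3593, -0.7925]], 't': [-0.3287, -0.303, 1.6235]}
top {'fx': 416.0819, 'fy': 416.0819, 'cx': 253.7371, 'cy': 187.2849, 'R': [[0.0134, -0.9999, -0.0044], [-0.9816, -0.0123, -0.1908], [0.1907, 0.0068, -0.9816]], 't': [0.0246, 0.5637, 1.6689]}
{'fx': 323.1355412414865, 'fy': 323.1355412414865, 'cx': 254.75193631324092, 'cy': 189.61431580967033, 'tool_from_camera': array([[ 1.12997068e-03, -9.63105662e-01, -2.69121176e-01,
         6.74866410e-02],
       [ 9.99999240e-01,  9.55490225e-04,  7.79320953e-04,
        -2.37351330e-04],
       [-4.93425770e-04, -2.69121852e-01,  9.63106009e-01,
        -1.34349068e-01],
       [ 0.00000000e+00,  0.00000000e+00,  0.00000000e+00,
         1.00000000e+00]])}
```

View pics/top0.png

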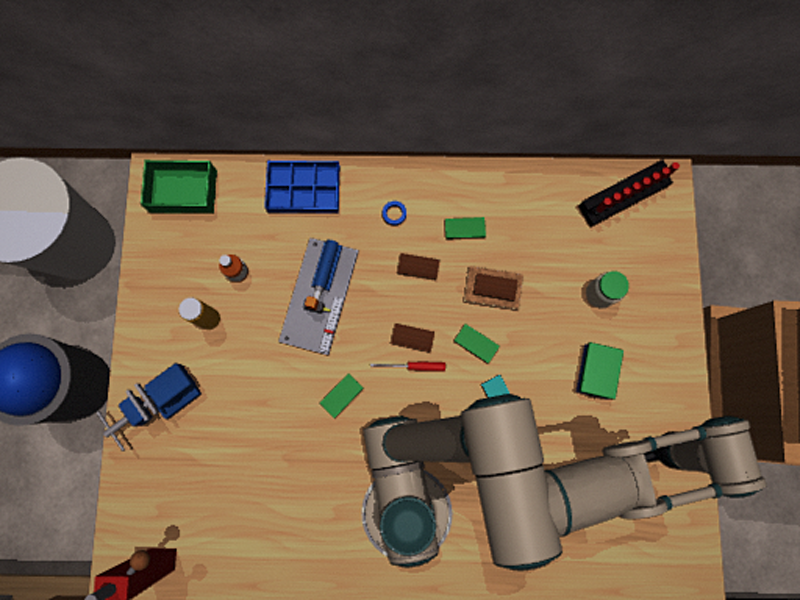

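View pics/scene0.png

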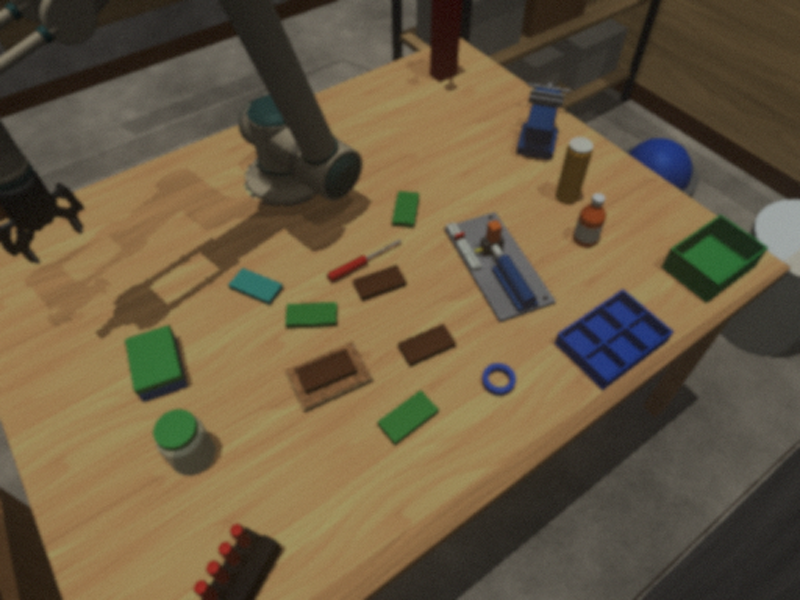

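The top view shows, in the 800-px picture, walnut panels at (418,266) and (412,337) and the base panel on cork at (497,286). Those fit the brown description. The look-alikes are green blocks at (465,228), (476,343) and (341,396) and a turquoise one at (495,387). The clamp grip is at (313,302) and the red mark at about (328,332). I'll measure these coarsely and make a crop to confirm.

```bash
cat > h.py <<'E'
from rig import manip
import cv2,numpy as np
from scipy.spatial.transform import Rotation as Ro
def pose(s=None):
    s=s or manip.get_state();w,x,y,z=s['ee_rot'];T=np.eye(4);T[:3,:3]=Ro.from_quat([x,y,z,w]).as_matrix();T[:3,3]=s['position'];return T
def cam(n,T=None):
    p=manip.camera_params(n);K=np.array([[p['fx'],0,p['cx']],[0,p['fy'],p['cy']],[0,0,1]])
    if n=='wrist': M=np.linalg.inv(T@p['tool_from_camera']);return K,M[:3,:3],M[:3,3]
    return K,np.array(p['R']),np.array(p['t'])
def back(c,uv,z):
    K,R,t=c;uv=np.atleast_2d(uv).astype(float)
    d=(R.T@np.linalg.inv(K)@np.c_[uv,np.ones(len(uv))].T).T;o=-R.T@t
    return o+d*((z-o[2])/d[:,2])[:,None]
def proj(c,X):
    K,R,t=c;q=(K@(R@np.atleast_2d(X).T+t[:,None])).T;return q[:,:2]/q[:,2:]
def deltas(x,y,z,yaw=None,s=None):
    """yaw: angle of tool y (closing line) in world, deg; mod 180"""
    T=pose(s);d=T[:3,:3].T@(np.array([x,y,z])-T[:3,3])/0.8
    cy=np.degrees(np.arctan2(T[1,1],T[0,1]));tw=0
    if yaw is not None: tw=-((yaw-cy+90)%180-90)
    return np.round(d,4),round(tw/120,4),'now',T[:3,3].round(4),round(cy,2)
def shot(n,name):
    T=pose();im=manip.get_image(n);np.save(f'pics/{name}.npy',im);np.save(f'pics/{name}_T.npy',T);return im,cam(n,T)
E
python3 - <<'E'
from h import *
im=np.load('pics/top0.npy');c=cam('top')
hsv=cv2.cvtColor(im,cv2.COLOR_RGB2HSV)
for nm,u,z in(("a",(418,266),.018),("b",(412,337),.018),("base",(497,286),.038),("grip",(313,299),.104),("mark",(328,332),.04),('spray',(190,310),.17),('bottle',(228,262),.14)):
    print(nm,back(c,np.array(u)/1.5625,z).round(3), 'hsv',hsv[int(u[1]/1.5625),int(u[0]/1.5625)])
print(deltas(.42,-.1,.33,90), deltas(.42,.15,.33,90))
cv2.imwrite('pics/crop.png',cv2.resize(im[145:245,170:345,::-1],(788,450),interpolation=cv2.INTER_CUBIC))
E
```

```text
a [[ 0.645 -0.026  0.018]] hsv [  8 178  76]
b [[ 0.45  -0.011  0.018]] hsv [  9 181  76]
base [[ 0.588 -0.237  0.038]] hsv [  8 174  76]
grip [[0.534 0.246 0.104]] hsv [ 14 205 183]
mark [[0.458 0.212 0.04 ]] hsv [  2 187 166]
spray [[0.491 0.538 0.17 ]] hsv [124  18 193]
bottle [[0.621 0.461 0.14 ]] hsv [120  19 204]
(array([ 0.4588, -0.4342, -0.1135]), np.float64(0.1532), 'now', array([ 0.1812, -0.5452,  0.2385]), np.float64(-71.62)) (array([ 0.5573, -0.7307, -0.113 ]), np.float64(0.1532), 'now', array([ 0.1812, -0.5452,  0.2385]), np.float64(-71.62))
```

View pics/crop.png

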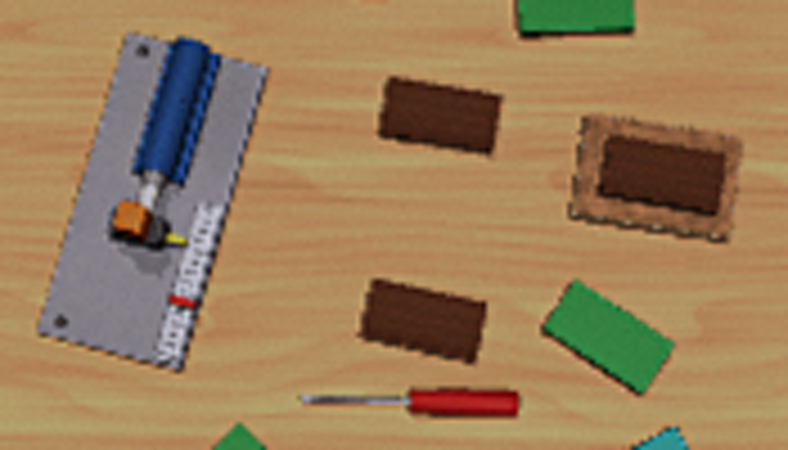

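Crop confirms it: plain brown panels A (435,115) and B (425,320) on the bench, and the brown base on cork (660,175). The green and turquoise blocks are out. The pointer is at (178,239) and the red mark at (183,301). Moving to a wrist view.

>>> move_arm:
  deltas:
    - [[0.617,-0.513,-0.077,0.153,-1],[0.617,-0.513,-0.077,0.153,-1],[0.617,-0.513,-0.077,0.153,-1],[0.617,-0.513,-0.077,0.153,-1],[0.617,-0.513,-0.077,0.153,-1],[0.617,-0.513,-0.077,0.153,-1],[0.617,-0.513,-0.077,0.153,-1],[0.617,-0.513,-0.077,0.153,-1],[0.617,-0.513,-0.077,0.153,-1],[0.617,-0.513,-0.077,0.153,-1],[0.617,-0.513,-0.077,0.153,-1],[0.617,-0.513,-0.077,0.153,-1]]

```text
clock: 1.3
position: [0.497, -0.0368, 0.2965]
ee_rot: [0.0, 1.0, 0.0, -0.0]
contact_force: [1.8, -0.7, -0.0]
width: 0.0855
gripper_force: 0.0
```

>>> move_arm:
  deltas:
    - [[0.03,-0.045,0,0,-1],[0.03,-0.045,0,0,-1],[0.03,-0.045,0,0,-1]]

```text
clock: 1.6
position: [0.5203, -0.0021, 0.2958]
ee_rot: [0.0, 1.0, 0.001, -0.001]
contact_force: [-0.0, -0.3, -0.8]
width: 0.0857
gripper_force: 0.0
```

```bash
cat > seg.py <<'E'
from h import *
def rects(im,c,z,amin=600):
    hsv=cv2.cvtColor(im,cv2.COLOR_RGB2HSV)
    m=((hsv[...,2]<115)&(hsv[...,1]>110)&((hsv[...,0]<16)|(hsv[...,0]>172))).astype(np.uint8)
    m=cv2.morphologyEx(m,cv2.MORPH_OPEN,np.ones((3,3)))
    out=[]
    for k in cv2.findContours(m,cv2.RETR_EXTERNAL,cv2.CHAIN_APPROX_NONE)[0]:
        if cv2.contourArea(k)<amin: continue
        P=back(c,k[:,0],z)[:,:2];r=cv2.minAreaRect((P*1000).astype(np.float32))
        b=cv2.boxPoints(r);e=b[1]-b[0];f=b[2]-b[1];L=e if np.hypot(*e)>np.hypot(*f) else f
        out.append((np.round(r[0],1),np.round(sorted(r[1]),1),round(np.degrees(np.arctan2(L[1],L[0]))%180,1),k[:,0].mean(0).round(),int(cv2.contourArea(k))))
    return out
E
python3 - <<'E'
from seg import *
import time
print(manip.get_state()['position'],np.abs(manip.get_state()['qd']).max())
im,c=shot('wrist','w1')
cv2.imwrite('pics/w1.png',cv2.resize(im[:,:,::-1],(800,600),interpolation=cv2.INTER_CUBIC))
for z in(.018,.038):
    for r in rects(im,c,z):print(z,*r)
E
```

```text
[ 0.52034999 -0.00205986  0.29580567] 0.0411611016748618
0.018 [453.6 -10.6] [ 60.5 110. ] 78.4 [260. 203.] 3275
0.018 [520.2 289.7] [37.9 53.7] 101.1 [ 25. 151.] 732
0.018 [ 588.4 -238.2] [ 60.5 125.9] 80.6 [447.  98.] 4908
0.018 [645.8 -23.9] [ 57.2 108.8] 81.2 [273.  47.] 4634
0.038 [460.1 -10.2] [ 57.5 104.6] 78.4 [260. 203.] 3275
0.038 [523.5 275.6] [36.  51.1] 101.1 [ 25. 151.] 732
0.038 [ 588.4 -226.7] [ 57.5 119.8] 80.6 [447.  98.] 4908
0.038 [643.  -22.8] [ 54.4 103.5] 81.2 [273.  47.] 4634
```

View pics/w1.png

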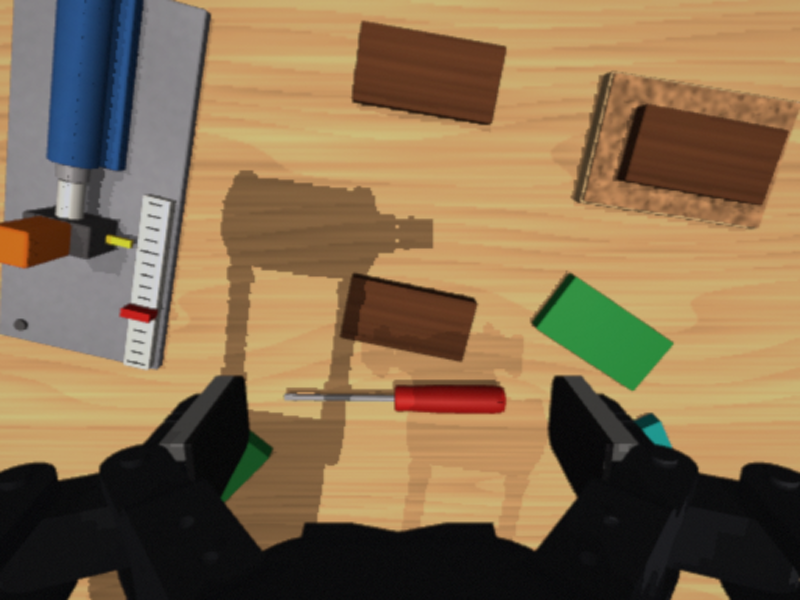

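The wrist view shows A at (430,73), B at (410,318) and the base panel on cork at (705,155). The pointer tip is at (130,243), the red mark at (138,313), and the screwdriver just below B at (450,398). I'll fit box models to refine the positions.

```bash
cat >> seg.py <<'E'
from scipy.optimize import minimize
def fit(im,c,x,y,yaw,z0,hi=.018,L=.110,W=.056,S=4,only_top=False):
    """fit box silhouette (IoU) ; yaw deg of length"""
    hsv=cv2.cvtColor(im,cv2.COLOR_RGB2HSV)
    m=((hsv[...,2]<135)&(hsv[...,1]>100)&((hsv[...,0]<18)|(hsv[...,0]>170))).astype(np.uint8)
    def hull(p):
        a=np.radians(p[2]);R=np.array([[np.cos(a),-np.sin(a)],[np.sin(a),np.cos(a)]])
        q=(R@(np.array([[1,1],[1,-1],[-1,-1],[-1,1]])*[L/2,W/2]).T).T+np.array(p[:2])/1000
        zs=[z0,z0+hi]
        X=np.vstack([np.c_[q,np.full(4,z)] for z in zs]);return cv2.convexHull(proj(c,X).astype(np.float32))[:,0]
    h=hull([x*1e3,y*1e3,yaw]);u0=np.maximum(h.min(0).astype(int)-12,0);u1=h.max(0).astype(int)+12
    sub=m[u0[1]:u1[1],u0[0]:u1[0]]
    sub=cv2.resize(sub*255,None,fx=S,fy=S,interpolation=cv2.INTER_LINEAR)>127
    k=np.uint8(sub);n,lab,st,_=cv2.connectedComponentsWithStats(k)
    if n>2: sub=lab==1+np.argmax(st[1:,4])
    def cost(p):
        r=np.zeros(sub.shape,np.uint8);cv2.fillPoly(r,[np.round(((hull(p)-u0+.5)*S-.5)*16).astype(np.int32)],1,shift=4);r=r>0
        return 1-(r&sub).sum()/(r|sub).sum()
    best=None
    for dx in(0,6):
        q=[x*1e3,y*1e3,yaw];sx=np.array([q,[q[0]+8+dx,q[1],q[2]],[q[0],q[1]+8,q[2]],[q[0],q[1],q[2]+6]])
        o=minimize(cost,q,method='Nelder-Mead',options=dict(initial_simplex=sx,xatol=.03,fatol=1e-5))
        if best is None or o.fun<best.fun:best=o
    return best.x.round(2),round(best.fun,4)
E
python3 - <<'E'
from seg import *
im=np.load('pics/w1.npy');c=cam('wrist',np.load('pics/w1_T.npy'))
for n,p in dict(A=(.645,-.024,81,0),B=(.453,-.0105,78.4,0),base=(.588,-.229,80.6,.02)).items():print(n,*fit(im,c,*p))
for n,u,z in(('sdhandle',(450,386),.02),('sdhandle end',(397,386),.02),('shaft',(340,397),.005),('pointer',(131,243),.03),('markL',(122,312),.04),('markR',(156,316),.04),('postcorner',(70,225),.104),('railtop',(160,197),.0),('railbot',(128,366),0.)):
    print(n,back(c,np.array(u)/1.5625,z).round(4)[0])
print(manip.get_state()['qpos'])
E
```

```text
A [646.94 -24.02  81.36] 0.0201
B [451.42  -8.97  78.43] 0.1863
base [ 587.94 -231.37   80.5 ] 0.045
sdhandle [ 0.3901 -0.0492  0.02  ]
sdhandle end [ 0.3899 -0.0021  0.02  ]
shaft [0.3714 0.0507 0.005 ]
pointer [0.519  0.2108 0.03  ]
markL [0.4643 0.2206 0.04  ]
markR [0.461  0.1936 0.04  ]
postcorner [0.5433 0.2092 0.104 ]
railtop [0.5528 0.1971 0.    ]
railbot [0.3996 0.2454 0.    ]
[-1.38876795e-01  1.65646317e-01  1.51313877e+00 -9.34962209e-04
  1.46455493e+00  1.43092271e+00]
```

>>> move_arm:
  deltas:
    - [[-0.085,0.01,0.182,-0.653,-0.69],[-0.085,0.01,0.182,-0.653,-0.69],[-0.085,0.01,0.182,-0.653,-0.69],[-0.085,0.01,0.182,-0.653,-0.69],[-0.085,0.01,0.182,-0.653,-0.69],[-0.085,0.01,0.182,-0.653,-0.69],[-0.085,0.01,0.182,-0.653,-0.69],[-0.085,0.01,0.182,-0.653,-0.69],[-0.085,0.01,0.182,-0.653,-0.69],[-0.085,0.01,0.182,-0.653,-0.69],[-0.085,0.01,0.182,-0.653,-0.69]]

```text
clock: 2.75
position: [0.452, -0.0118, 0.1511]
ee_rot: [0.0, 0.776, 0.63, -0.0]
contact_force: [-0.2, 0.4, 0.0]
width: 0.0721
gripper_force: 0.0
```

```bash
python3 - <<'E'
from seg import *
s=manip.get_state();print(s['position'],np.abs(s['qd']).max(),s['width'])
im,c=shot('wrist','w2')
cv2.imwrite('pics/w2.png',cv2.resize(im[:,:,::-1],(640,480),interpolation=cv2.INTER_CUBIC))
for r in rects(im,c,.018,1500):print(*r)
f=fit(im,c,.4525,-.0105,78.4,0);print(f)
x,y,a=f[0]
print(deltas(x/1000,y/1000,.010,a-90))
E
```

```text
[ 0.45198535 -0.01180892  0.15106067] 0.009417669535338038 0.07214074464290247
[450.5  -9.2] [ 57.3 108.4] 78.2 [254. 175.] 8023
[641.4 -22.4] [ 65.  109.4] 81.4 [478. 147.] 8686
(array([450.97,  -9.75,  78.18]), np.float64(0.0795))
(array([ 0.002 , -0.0019,  0.1763]), np.float64(-0.0002), 'now', array([ 0.4521, -0.0116,  0.1511]), np.float64(-11.85))
```

View pics/w2.png

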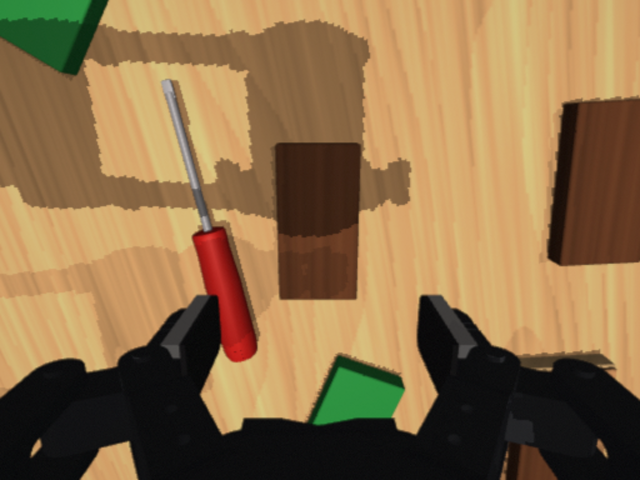

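The wrist view shows B upright between the fingers at (318,221), with the screwdriver clear of the left finger. Going down to grasp.

>>> move_arm:
  deltas:
    - [[0.002,-0.002,0.06,0,-0.69],[0.002,-0.002,0.12,0,-0.69],[0.002,-0.002,0.16,0,-0.69],[0.002,-0.002,0.174,0,-0.69],[0.002,-0.002,0.174,0,-0.69],[0.002,-0.002,0.174,0,0],[0.002,-0.002,0.174,0,1],[0.002,-0.002,0.174,0,1],[0.002,-0.002,0.174,0,1],[0.002,-0.002,0.174,0,1],[0.002,-0.002,0.174,0,1],[0.002,-0.002,0.174,0,1]]
  squeeze: 40

```text
clock: 4.0
position: [0.452, -0.0091, 0.0126]
ee_rot: [0.001, 0.775, 0.632, 0.001]
contact_force: [-0.9, 0.1, 6.8]
width: 0.0549
gripper_force: 43.3
```

>>> move_arm:
  deltas:
    - [[0,0,-0.03,0,1],[0,0,-0.09,0,1],[0,0,-0.15,0,1],[-0.05,0.015,-0.2,0,1],[-0.237,0.073,-0.234,0,1],[-0.237,0.073,-0.234,0,1],[-0.237,0.073,-0.234,0,1],[-0.237,0.073,-0.234,0,1],[-0.237,0.073,-0.234,0,1],[-0.237,0.073,-0.234,0,1],[-0.237,0.073,-0.234,0,1]]

```text
clock: 5.1
position: [0.4695, -0.2045, 0.1983]
ee_rot: [-0.001, 0.775, 0.632, -0.0]
contact_force: [0.3, -0.4, -0.7]
width: 0.0549
gripper_force: 43.0
```

```bash
python3 - <<'E'
from seg import *
s=manip.get_state();print(s['position'],np.abs(s['qd']).max(),s['width'],s['gripper_force'],s['contact_force'])
im,c=shot('wrist','w3')
cv2.imwrite('pics/w3.png',cv2.resize(im[:,:,::-1],(768,576),interpolation=cv2.INTER_CUBIC))
for r in rects(im,c,.038,1500):print(*r)
for a in((.588,-.231,80.5),(.588,-.228,79)):print(fit(im,c,*a,.02))
E
```

```text
[ 0.46954651 -0.20450822  0.19831809] 0.0075556388150361045 0.05493879350980958 43.009740114212036 [ 0.29292872 -0.36107199 -0.6793983 ]
[ 454.7 -274.2] [126.2 220.2] 78.6 [253. 240.] 22112
(array([ 585.15, -231.11,   80.24]), np.float64(0.658))
(array([ 584.18, -231.28,   80.98]), np.float64(0.6586))
```

View pics/w3.png

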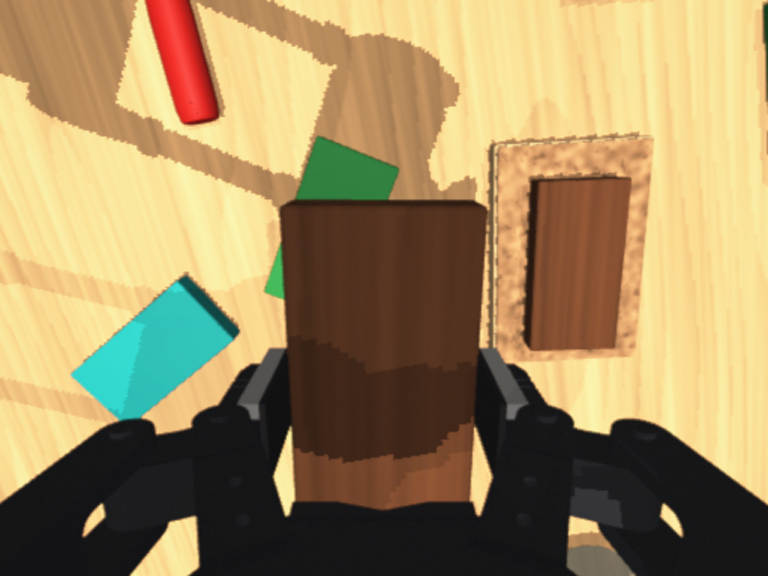

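The wrist view shows the base panel's top face spanning roughly (538,179), (631,178), (617,349), (533,350), and the held panel's far edge at row ~205. The exposure is brighter here, so I'll re-threshold and also check the held panel.

```bash
python3 - <<'E'
from seg import *
import seg
im=np.load('pics/w3.npy');T=np.load('pics/w3_T.npy');c=cam('wrist',T)
hsv=cv2.cvtColor(im,cv2.COLOR_RGB2HSV)
g=im[...,0].astype(int)
print('row176 R',g[176,342:426:2].tolist());print('col386 R',g[106:244:3,386].tolist())
print('held col 255',g[125:150,255].tolist())
# fit with R-channel threshold
fake=im.copy()
def fit2(th):
    m=g<th
    f=np.where(m[...,None],np.uint8([90,40,25]),np.uint8([255,255,255])).astype(np.uint8)
    return fit(f,c,.588,-.229,80.,.02)
for th in(150,165,180):print(th,fit2(th))
M=T
for dx in(-.003,0,.003):
    P=np.array([[.055+dx,y,z,1] for z in(-.0054,.0126) for y in(-.028,.028)])
    print(dx,(proj(c,(M@P.T).T[:,:3])).round(1).tolist())
E
```

```text
row176 R [232, 232, 219, 217, 190, 52, 42, 92, 135, 133, 122, 122, 130, 133, 134, 139, 139, 133, 135, 136, 134, 141, 146, 145, 138, 132, 135, 140, 141, 143, 145, 140, 137, 139, 138, 133, 134, 223, 229, 226, 235, 237]
col386 R [244, 245, 231, 179, 113, 135, 140, 139, 140, 140, 140, 140, 140, 141, 141, 142, 142, 143, 144, 145, 146, 146, 148, 147, 147, 147, 147, 146, 146, 146, 146, 146, 144, 144, 143, 141, 140, 137, 137, 135, 134, 137, 143, 225, 232, 251]
held col 255 [49, 50, 49, 50, 50, 49, 49, 48, 48, 47, 49, 53, 69, 80, 84, 86, 88, 89, 89, 88, 88, 89, 88, 88, 88]
150 (array([ 587.32, -231.38,   80.57]), np.float64(0.0282))
165 (array([ 587.48, -231.21,   80.68]), np.float64(0.0234))
180 (array([ 587.47, -231.18,   80.83]), np.float64(0.0262))
-0.003 [[185.7, 140.8], [326.5, 141.0], [193.9, 135.9], [318.0, 136.0]]
0 [[185.3, 133.2], [327.0, 133.3], [193.6, 129.1], [318.4, 129.3]]
0.003 [[184.8, 125.4], [327.5, 125.6], [193.3, 122.3], [318.7, 122.5]]
```

>>> move_arm:
  deltas:
    - [[-0.002,0.06,0,-0.019,1],[-0.002,0.12,0,-0.019,1],[-0.002,0.151,0.05,-0.019,1],[-0.002,0.151,0.1,-0.019,1],[-0.002,0.151,0.154,-0.019,1],[-0.002,0.151,0.154,-0.019,1],[-0.002,0.151,0.154,-0.019,1],[-0.002,0.151,0.154,-0.019,1]]

```text
clock: 5.95
position: [0.59, -0.2326, 0.0784]
ee_rot: [0.002, 0.762, 0.647, 0.001]
contact_force: [1.0, -0.4, 0.0]
width: 0.055
gripper_force: 43.1
```

```bash
python3 - <<'E'
from h import *
print(deltas(.5876,-.2301,.051,-9.35),manip.get_state()['contact_force'])
E
```

```text
(array([ 0.0026, -0.0036,  0.0343]), np.float64(0.0005), 'now', array([ 0.59  , -0.2326,  0.0784]), np.float64(-9.3)) [ 0.9927472  -0.42114128  0.04475323]
```

>>> move_arm:
  deltas:
    - [[0.0026,-0.0036,0.012,0,1],[0.0026,-0.0036,0.024,0,1],[0.0026,-0.0036,0.024,0,1],[0.0026,-0.0036,0.024,0,1]]

```text
clock: 6.35
position: [0.5856, -0.2298, 0.0565]
ee_rot: [-0.0, 0.762, 0.647, -0.0]
contact_force: [0.2, 0.4, -0.9]
width: 0.0546
gripper_force: 43.1
```

```bash
python3 - <<'E'
from h import *
print(deltas(.5876,-.2301,.051,-9.35),manip.get_state()['contact_force'])
E
```

```text
(array([0.    , 0.0025, 0.0069]), np.float64(0.0), 'now', array([ 0.5856, -0.2298,  0.0565]), np.float64(-9.35)) [ 0.21409714  0.41287558 -0.91564628]
```

>>> move_arm:
  deltas:
    - [[0,0.0022,0.003,0,1],[0,0.0022,0.005,0,1],[0,0.0022,0.005,0,1],[0,0.0022,0.005,0,1],[0,0.0022,0.005,0,1],[0,0.0022,0.005,0,1]]

```text
clock: 6.95
position: [0.5876, -0.2301, 0.0526]
ee_rot: [0.0, 0.762, 0.647, 0.0]
contact_force: [0.5, 0.7, -1.3]
width: 0.0546
gripper_force: 43.1
```

```bash
python3 - <<'E'
from h import *
print(deltas(.5876,-.2301,.051,-9.35),manip.get_state()['contact_force'])
E
```

```text
(array([0.    , 0.    , 0.0021]), np.float64(0.0001), 'now', array([ 0.5876, -0.2301,  0.0526]), np.float64(-9.34)) [ 0.46414989  0.65720907 -1.3234716 ]
```

Exactly placed. Now lowering the last 1.5–2 mm and checking the contact force.

>>> move_arm:
  deltas:
    - [[0,0,0.001,0,1],[0,0,0.002,0,1],[0,0,0.0026,0,1],[0,0,0.0026,0,1],[0,0,0.0026,0,1]]

```text
clock: 7.45
position: [0.5875, -0.2301, 0.0507]
ee_rot: [0.0, 0.762, 0.647, -0.0]
contact_force: [-0.0, 0.3, 1.3]
width: 0.0547
gripper_force: 43.3
```

>>> move_arm:
  deltas:
    - [[0,0,0.0026,0,0.0],[0,0,0.0026,0,-0.69],[0,0,0.0026,0,-0.69],[0,0,0.0026,0,-0.69],[0,0,-0.03,0,-0.69],[0,0,-0.09,0,-0.69],[0,0,-0.15,0,-0.69],[0,0,-0.187,0,-0.69],[0,0,-0.187,0,-0.69],[0,0,-0.187,0,-0.69],[0,0,-0.187,0,-0.69]]

```text
clock: 8.55
position: [0.5866, -0.2296, 0.1983]
ee_rot: [-0.002, 0.762, 0.647, -0.001]
contact_force: [-0.2, -0.0, 0.0]
width: 0.072
gripper_force: 0.0
```

```bash
python3 - <<'E'
from seg import *
s=manip.get_state();print(s['position'],s['width'])
im,c=shot('wrist','w4')
cv2.imwrite('pics/w4.png',cv2.resize(im[:,:,::-1],(768,576),interpolation=cv2.INTER_CUBIC))
g=im[...,0].astype(int)
for th in(140,160,180):
    f=np.where((g<th)[...,None],np.uint8([90,40,25]),np.uint8([255,255,255])).astype(np.uint8)
    print(th,'pile',fit(f,c,.5874,-.2313,80.65,.02,.036))
E
```

```text
[ 0.58657056 -0.22960551  0.19830516] 0.07198083880803104
140 pile (array([ 588.5, -219.9,   80.8]), np.float64(0.2028))
160 pile (array([ 587.78, -221.26,   79.69]), np.float64(0.2568))
180 pile (array([ 588.04, -220.11,   79.79]), np.float64(0.3144))
```

View pics/w4.png

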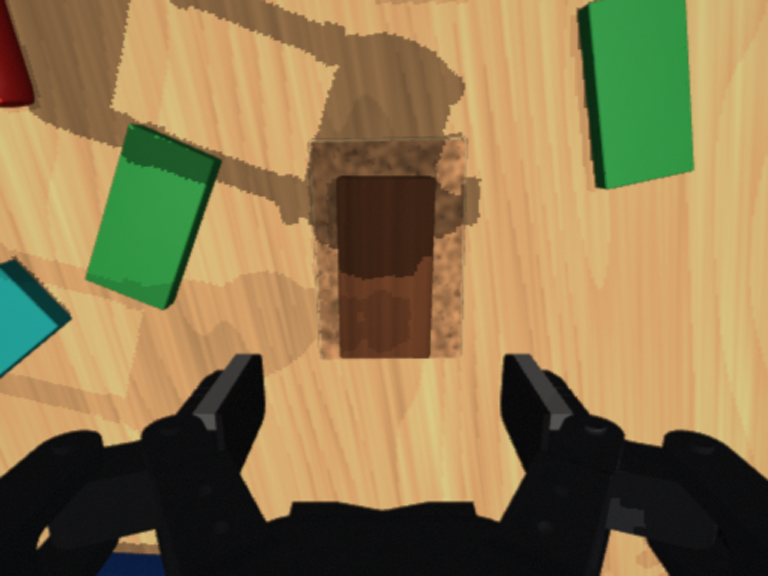

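The picture shows the panel squarely on the base, with top-face corners at (337,178), (435,178), (430,357) and (340,357) and no base sticking out at the sides. Going to A.

>>> move_arm:
  deltas:
    - [[0.266,0.033,0.06,-0.006,-0.69],[0.266,0.033,0.06,-0.006,-0.69],[0.266,0.033,0.06,-0.006,-0.69],[0.266,0.033,0.06,-0.006,-0.69],[0.266,0.033,0.06,-0.006,-0.69],[0.266,0.033,0.06,-0.006,-0.69],[0.266,0.033,0.06,-0.006,-0.69],[0.266,0.033,0.06,-0.006,-0.69],[0.266,0.033,0.06,-0.006,-0.69]]

```text
clock: 9.5
position: [0.648, -0.0261, 0.1524]
ee_rot: [0.0, 0.759, 0.651, -0.0]
contact_force: [-0.2, -0.2, 0.1]
width: 0.0719
gripper_force: 0.0
```

```bash
python3 - <<'E'
from seg import *
c4=cam('wrist',np.load('pics/w4_T.npy'))
P=back(c4,(np.array([(337,178),(435,178),(430,357),(340,357)])+.5)/1.5-.5,.056);print('B top',P.mean(0).round(4),[np.linalg.norm(P[i]-P[i-1]).round(4) for i in range(4)],np.degrees(np.arctan2(*(P[:2].mean(0)-P[2:].mean(0))[1::-1])).round(2))
im,c=shot('wrist','w5')
g=im[...,0].astype(int)
for th in(110,130,150):
    f=np.where((g<th)[...,None],np.uint8([90,40,25]),np.uint8([255,255,255])).astype(np.uint8)
    r=fit(f,c,.6469,-.024,81.36,0);print(th,r)
for r in rects(im,c,.018,1500):print(*r)
for q in((.6469,-.0240,81.4),):print(deltas(q[0],q[1],.012,q[2]-90))
E
```

```text
B top [ 0.5871 -0.2312  0.056 ] [np.float64(0.1083), np.float64(0.0547), np.float64(0.1082), np.float64(0.0556)] 80.51
110 (array([647.3 , -23.84,  81.61]), np.float64(0.0399))
130 (array([647.51, -22.83,  81.27]), np.float64(0.1123))
150 (array([648.9 , -13.84,  81.13]), np.float64(0.2173))
[646.3 -23. ] [ 58.7 108.7] 81.3 [253. 174.] 8018
(array([ 0.0024, -0.0019,  0.1756]), np.float64(-0.0011), 'now', array([ 0.6481, -0.026 ,  0.1524]), np.float64(-8.73))
```

>>> move_arm:
  deltas:
    - [[0.0024,-0.0016,0.06,-0.001,-0.69],[0.0024,-0.0016,0.12,-0.001,-0.69],[0.0024,-0.0016,0.16,-0.001,-0.69],[0.0024,-0.0016,0.1755,-0.001,-0.69],[0.0024,-0.0016,0.1755,-0.001,-0.69],[0.0024,-0.0016,0.1755,-0.001,0],[0.0024,-0.0016,0.1755,-0.001,1],[0.0024,-0.0016,0.1755,-0.001,1],[0.0024,-0.0016,0.1755,-0.001,1],[0.0024,-0.0016,0.1755,-0.001,1],[0.0024,-0.0016,0.1755,-0.001,1],[0.0024,-0.0016,0.1755,-0.001,1]]
  squeeze: 40

```text
clock: 10.75
position: [0.6488, -0.0226, 0.0139]
ee_rot: [0.002, 0.758, 0.653, 0.001]
contact_force: [0.0, -0.5, 6.3]
width: 0.0546
gripper_force: 44.4
```

>>> move_arm:
  deltas:
    - [[0,0,-0.03,0,1],[0,0,-0.09,0,1],[0,0,-0.145,0,1],[-0.2675,-0.0375,-0.145,0.0075,1],[-0.2675,-0.0375,-0.145,0.0075,1],[-0.2675,-0.0375,-0.145,0.0075,1],[-0.2675,-0.0375,-0.145,0.0075,1],[-0.2675,-0.0375,-0.145,0.0075,1],[-0.2675,-0.0375,-0.145,0.0075,1],[-0.2675,-0.0375,-0.145,0.0075,1],[-0.2675,-0.0375,-0.145,0.0075,1],[-0.2675,-0.0375,-0.145,0.0075,1]]

```text
clock: 11.95
position: [0.5863, -0.2278, 0.1277]
ee_rot: [-0.0, 0.762, 0.648, 0.0]
contact_force: [-0.5, -0.3, -0.8]
width: 0.0547
gripper_force: 43.6
```

```bash
python3 - <<'E'
from h import *
s=manip.get_state();print(s['position'],s['contact_force'],s['width'],np.abs(s['qd']).max())
im,c=shot('wrist','w6');g=im[...,0].astype(int);print(g[120:150,255].tolist());print(g[120:150,230].tolist())
T=np.load('pics/w6_T.npy')
for dx in(-.004,-.002,0):
    P=np.array([[.055+dx,0,z,1] for z in(-.0041,.0139)]);print(dx,proj(c,(T@P.T).T[:,:3]).round(1).tolist())
print(deltas(.5875,-.2298,.075,-9.4))
E
```

```text
[ 0.58625941 -0.22780523  0.12768554] [-0.45957596 -0.31833151 -0.80549336] 0.05467296047349482 0.003398030980514925
[149, 154, 159, 158, 117, 66, 52, 72, 79, 84, 84, 83, 75, 54, 49, 51, 56, 72, 80, 84, 87, 88, 88, 87, 88, 88, 88, 87, 87, 87]
[156, 149, 142, 134, 87, 54, 50, 69, 77, 80, 80, 79, 74, 54, 49, 50, 54, 68, 75, 78, 82, 83, 83, 83, 82, 83, 83, 83, 83, 82]
-0.004 [[256.1, 143.0], [256.0, 137.9]]
-0.002 [[256.1, 138.0], [256.0, 133.4]]
0 [[256.1, 133.0], [256.0, 129.0]]
(array([-0.002 ,  0.0019,  0.0659]), np.float64(0.001), 'now', array([ 0.5863, -0.228 ,  0.1277]), np.float64(-9.28))
```

>>> move_arm:
  deltas:
    - [[-0.0026,0.0018,0.02,0.0005,1],[-0.0026,0.0018,0.045,0.0005,1],[-0.0026,0.0018,0.0655,0.0005,1],[-0.0026,0.0018,0.0655,0.0005,1],[-0.0026,0.0018,0.0655,0.0005,1],[-0.0026,0.0018,0.0655,0.0005,1],[-0.0026,0.0018,0.0655,0.0005,1],[-0.0026,0.0018,0.0655,0.0005,1]]

```text
clock: 12.8
position: [0.5874, -0.232, 0.0762]
ee_rot: [0.001, 0.763, 0.646, 0.0]
contact_force: [0.3, -0.5, -1.9]
width: 0.0548
gripper_force: 43.6
```

```bash
python3 - <<'E'
from h import *
print(deltas(.5874,-.2303,.070,-9.4),manip.get_state()['contact_force'])
E
```

```text
(array([ 0.0021, -0.0004,  0.0078]), np.float64(-0.0004), 'now', array([ 0.5874, -0.232 ,  0.0762]), np.float64(-9.45)) [ 0.28738821 -0.54880088 -1.89881311]
```

>>> move_arm:
  deltas:
    - [[0.0018,-0.0003,0.003,0,1],[0.0018,-0.0003,0.005,0,1],[0.0018,-0.0003,0.005,0,1],[0.0018,-0.0003,0.005,0,1],[0.0018,-0.0003,0.005,0,1],[0.0018,-0.0003,0.005,0,1]]

```text
clock: 13.4
position: [0.587, -0.2304, 0.0713]
ee_rot: [0.0, 0.763, 0.646, -0.0]
contact_force: [0.3, 0.1, -2.2]
width: 0.0544
gripper_force: 43.6
```

```bash
python3 - <<'E'
from h import *
print(deltas(.5874,-.2303,.070,-9.4),manip.get_state()['contact_force'])
E
```

```text
(array([0.0002, 0.0005, 0.0017]), np.float64(-0.0005), 'now', array([ 0.587 , -0.2304,  0.0713]), np.float64(-9.46)) [ 0.2907923   0.0692493  -2.20842483]
```

>>> move_arm:
  deltas:
    - [[0,0.0004,0.001,0,1],[0,0.0004,0.0018,0,1],[0,0.0004,0.0022,0,1],[0,0.0004,0.0022,0,1],[0,0.0004,0.0022,0,1]]

```text
clock: 13.9
position: [0.5874, -0.2305, 0.07]
ee_rot: [0.0, 0.763, 0.646, 0.0]
contact_force: [-1.2, 0.8, 2.7]
width: 0.0545
gripper_force: 44.1
```

>>> move_arm:
  deltas:
    - [[0,0,0,0,0.0],[0,0,0,0,-0.69],[0,0,0,0,-0.69],[0,0,0,0,-0.69],[0,0,-0.03,0,-0.69],[0,0,-0.09,0,-0.69],[0,0,-0.15,0,-0.69],[0,0,-0.187,0,-0.69],[0,0,-0.187,0,-0.69],[0,0,-0.187,0,-0.69],[0,0,-0.187,0,-0.69]]

```text
clock: 15.0
position: [0.5863, -0.2299, 0.2174]
ee_rot: [-0.002, 0.763, 0.646, -0.001]
contact_force: [-0.5, -0.7, -0.9]
width: 0.0726
gripper_force: 0.0
```

```bash
python3 - <<'E'
from seg import *
s=manip.get_state();print(s['position'],s['width'])
im,c=shot('wrist','w7')
cv2.imwrite('pics/w7.png',cv2.resize(im[90:260,180:340,::-1],None,fx=3.5,fy=3.5,interpolation=cv2.INTER_CUBIC))
print(deltas(.60,.24,.28,-16))
E
```

```text
[ 0.5863357  -0.22987299  0.21735966] 0.07257875361668016
(array([ 0.5823, -0.0799, -0.0777]), np.float64(0.0545), 'now', array([ 0.5863, -0.2299,  0.2171]), np.float64(-9.46))
```

View pics/w7.png

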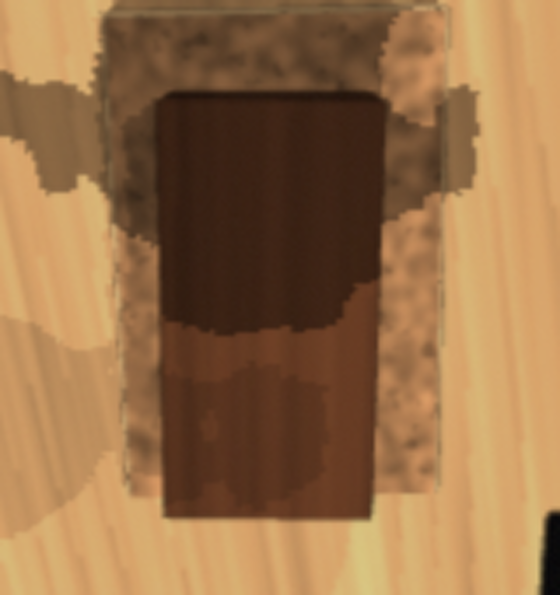

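The pile is square: top-face corners in the crop are (157,98), (386,98), (371,519) and (163,517), with no lower panel showing. I'll verify that numerically with the next shot. Now to above the clamp grip, tool x towards the robot so the camera sees the pointer and mark.

>>> move_arm:
  deltas:
    - [[0.584,-0.166,-0.041,-0.683,-0.4],[0.584,-0.166,-0.041,-0.683,-0.4],[0.584,-0.166,-0.041,-0.683,-0.4],[0.584,-0.166,-0.041,-0.683,-0.4],[0.584,-0.166,-0.041,-0.683,-0.4],[0.584,-0.166,-0.041,-0.683,-0.4],[0.584,-0.166,-0.041,-0.683,-0.4],[0.584,-0.166,-0.041,-0.683,-0.4],[0.584,-0.166,-0.041,-0.683,-0.4],[0.584,-0.166,-0.041,-0.683,-0.4],[0.584,-0.166,-0.041,-0.683,-0.4],[0.584,-0.166,-0.041,-0.683,-0.4]]

```text
clock: 16.25
position: [0.5323, 0.2526, 0.2503]
ee_rot: [-0.001, 0.151, 0.988, -0.001]
contact_force: [0.3, -0.4, -0.1]
width: 0.0598
gripper_force: 0.0
```

>>> move_arm:
  deltas:
    - [[0,0,0,0,-0.4],[0,0,0,0,-0.4],[0,0,0,0,-0.4]]

```text
clock: 16.55
position: [0.5333, 0.251, 0.2517]
ee_rot: [-0.0, 0.153, 0.988, -0.0]
contact_force: [0.1, 0.8, 0.5]
width: 0.0596
gripper_force: 0.0
```

```bash
python3 - <<'E'
from seg import *
c4=cam('wrist',np.load('pics/w7_T.npy'))
P=back(c4,np.array([(157,98),(386,98),(371,518),(163,518)])/3.5+[180,90]-.36,.074);print('A top',P.mean(0).round(4),[np.linalg.norm(P[i]-P[i-1]).round(4) for i in range(4)],np.degrees(np.arctan2(*(P[:2].mean(0)-P[2:].mean(0))[1::-1])).round(2))
print(deltas(.532,.253,.25,72.5))
im,c=shot('wrist','w8')
cv2.imwrite('pics/w8.png',cv2.resize(im[60:260,130:390,::-1],None,fx=3,fy=3,interpolation=cv2.INTER_CUBIC))
E
```

```text
A top [ 0.5871 -0.2305  0.074 ] [np.float64(0.1092), np.float64(0.055), np.float64(0.1091), np.float64(0.0553)] 80.09
(array([0.0023, 0.0019, 0.0021]), np.float64(-0.001), 'now', array([0.5333, 0.251 , 0.2517]), np.float64(72.38))
```

View pics/w8.png

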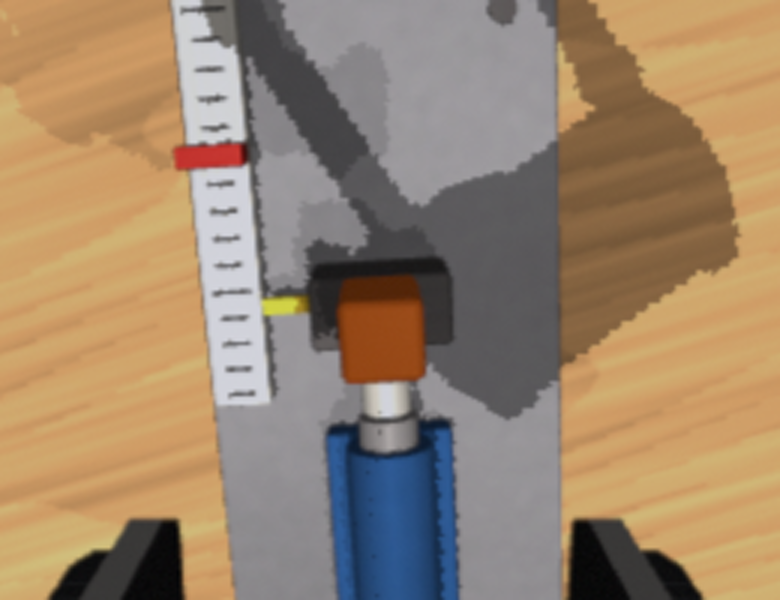

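The crop shows the pointer tip at (263,307), the red tab from (175,158) to (246,155), the orange grip top centred at about (384,348), and the rail and plate edges. Computing positions.

```bash
python3 - <<'E'
from h import *
T=np.load('pics/w8_T.npy');c=cam('wrist',T)
o=lambda u:np.array(u)/3+[130,60]-.33
B=lambda u,z:back(c,o(u),z)[0]
for n,a,b,z in(('plateR',(557,60),(559,590),.005),('plateL',(217,410),(235,590),.005),('railL',(175,20),(213,390),.01),('railR',(236,20),(269,390),.01)):
    d=B(a,z)-B(b,z);print(n,np.degrees(np.arctan2(-d[1],-d[0])).round(2))
A=np.radians(-17.3);ex=np.array([np.cos(A),np.sin(A),0]);ey=np.array([-ex[1],ex[0],0])
p=B((263,307),.03);h=p+.044*ey
print('pointer',p.round(4),'handle from pointer',h.round(4))
for u in((246,147),(246,167),(246,157),(176,158)):
    m=B(u,.04);print('mark',u,m.round(4),'along',((m-p)@ex).round(4),'across',((m-p)@ey).round(4))
d=B((246,157),.04)-B((176,158),.04);print('tab ang',np.degrees(np.arctan2(d[1],d[0])).round(1))
# predicted handle top corners
for hx in(h,):
    P=np.array([hx*[1,1,0]+ex*i*.013+ey*j*.013+[0,0,.104] for i,j in((-1,-1),(-1,1),(1,1),(1,-1))])
    print('pred top corners',((proj(c,P)-[130,60]+.33)*3).round().tolist())
E
```

```text
plateR -14.46
plateL -14.57
railL -14.45
railR -14.31
pointer [0.5191 0.2112 0.03  ] handle from pointer [0.5322 0.2532 0.03  ]
mark (246, 147) [0.4629 0.2259 0.04  ] along -0.0581 across -0.0027
mark (246, 167) [0.4692 0.2236 0.04  ] along -0.0513 across -0.003
mark (246, 157) [0.466  0.2247 0.04  ] along -0.0547 across -0.0028
mark (176, 158) [0.459  0.2014 0.04  ] along -0.0545 across -0.0272
tab ang 73.2
pred top corners [[338.0, 310.0], [426.0, 309.0], [425.0, 394.0], [339.0, 394.0]]
```

>>> move_arm:
  deltas:
    - [[0.005,0.002,0.06,-0.026,-0.4],[0.005,0.002,0.12,-0.026,-0.4],[0.005,0.002,0.17,-0.026,-0.4],[0.005,0.002,0.205,-0.026,-0.4],[0.005,0.002,0.2246,-0.026,-0.4],[0.005,0.002,0.2246,-0.026,-0.4],[0.005,0.002,0.2246,-0.026,-0.4],[0.005,0.002,0.2246,-0.026,-0.4]]
  squeeze: 80

```text
clock: 17.4
position: [0.5309, 0.2552, 0.0737]
ee_rot: [0.001, 0.125, 0.992, 0.001]
contact_force: [0.3, -0.0, -0.3]
width: 0.0594
gripper_force: 0.0
```

```bash
python3 - <<'E'
from h import *
print(deltas(.5297,.2538,.072,75.5),manip.get_state()['contact_force'])
E
```

```text
(array([ 0.0011, -0.002 ,  0.0021]), np.float64(0.0008), 'now', array([0.5309, 0.2552, 0.0737]), np.float64(75.59)) [ 0.32451499 -0.04464456 -0.31023632]
```

>>> move_arm:
  deltas:
    - [[0.0008,-0.001,0.001,0,-0.2],[0.0008,-0.001,0.001,0,0.1],[0.0008,-0.001,0.001,0,0.3],[0.0008,-0.001,0.001,0,1],[0.0008,-0.001,0.001,0,1],[0.0008,-0.001,0.001,0,1],[0.0008,-0.001,0.001,0,1],[0.0008,-0.001,0.001,0,1]]
  squeeze: 80

```text
clock: 18.2
position: [0.529, 0.2542, 0.0722]
ee_rot: [0.0, 0.125, 0.992, -0.0]
contact_force: [-1.0, -1.5, 4.8]
width: 0.0253
gripper_force: 79.5
```

```bash
python3 - <<'E'
from h import *
s=manip.get_state();print(s['position'],s['contact_force'],s['width'],s['gripper_force'],s['clock'])
a=np.radians(-14.5);p=s['position']-.0548*np.array([np.cos(a),np.sin(a),0]);print(deltas(*p,75.5))
E
```

```text
[0.52899754 0.25417811 0.0721609 ] [-0.96504993 -1.50496688  4.75972695] 0.025323285153104533 79.48792219161987 18.2
(array([ 0.0685,  0.0002, -0.    ]), np.float64(0.0012), 'now', array([0.529 , 0.2542, 0.0722]), np.float64(75.65))
```

>>> move_arm:
  deltas:
    - [[0.008,0,0,0,1],[0.018,0,0,0,1],[0.028,0,0,0,1],[0.038,0,0,0,1],[0.048,0,0,0,1],[0.058,0,0,0,1],[0.065,0,0,0,1],[0.0685,0,0,0,1],[0.0685,0,0,0,1],[0.0685,0,0,0,1],[0.0685,0,0,0,1],[0.0685,0,0,0,1]]
  squeeze: 100

```text
clock: 19.4
position: [0.4801, 0.2666, 0.0722]
ee_rot: [0.004, 0.125, 0.992, -0.001]
contact_force: [9.3, -7.2, 1.1]
width: 0.0247
gripper_force: 98.0
```

```bash
python3 - <<'E'
from h import *
s=manip.get_state();print(s['position'],s['contact_force'],s['width'],s['gripper_force'])
a=np.radians(-14.5);print('moved',(s['position']-[.529,.2542,.0722])@[-np.cos(a),-np.sin(a),0])
im,c=shot('wrist','w9')
cv2.imwrite('pics/w9.png',cv2.resize(im[120:300,100:340,::-1],None,fx=3.2,fy=3.2,interpolation=cv2.INTER_CUBIC))
E
```

```text
[0.48008342 0.26661149 0.0722091 ] [ 9.25680535 -7.24513865  1.07111762] 0.02472778778449307 98.02803754806519
moved 0.05046605681623321
```

View pics/w9.png

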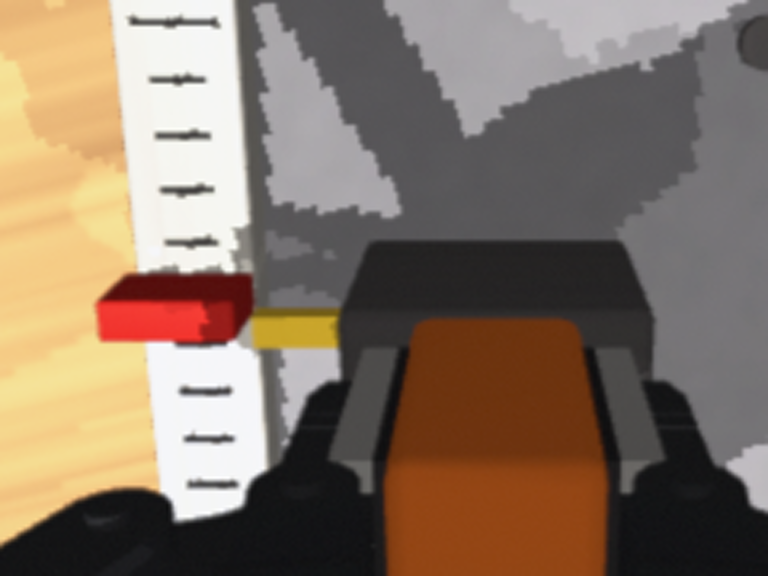

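The crop shows the pointer tip at about (253,331), with the tab's top face spanning rows 302–341 and ending at column ~238. Computing the remaining offset.

```bash
python3 - <<'E'
from h import *
T=np.load('pics/w9_T.npy');c=cam('wrist',T)
B=lambda u,z:back(c,np.array(u)/3.2+[100,120]-.34,z)[0]
a=np.radians(-14.5);ex=np.array([np.cos(a),np.sin(a),0]);ey=np.array([-ex[1],ex[0],0])
for z in(.03,.032):
    f=[B((253,r),z)@ex for r in(318,331,347)];print('ptr',z,np.round(f,4),round(B((253,331),z)@ey,4))
print('mark top',[round(B((238,r),.04)@ex,4) for r in(302,321.5,341)],round(B((238,321),.04)@ey,4))
print(B((253,331),.03).round(4),B((238,321.5),.04).round(4))
g=np.load('pics/w9.npy');print(g[205:240:1,181].tolist());print(g[203:232,168].tolist())
E
```

```text
ptr 0.03 [0.397  0.3996 0.4027] 0.3338
ptr 0.032 [0.3963 0.3988 0.4019] 0.3343
mark top [np.float64(0.3902), np.float64(0.3938), np.float64(0.3974)] 0.3339
[0.4704 0.2231 0.03  ] [0.4648 0.2246 0.04  ]
[[91, 88, 85], [90, 88, 84], [89, 87, 83], [89, 86, 83], [89, 87, 83], [88, 86, 82], [88, 86, 82], [89, 86, 82], [88, 85, 81], [88, 85, 81], [91, 86, 78], [110, 92, 44], [113, 92, 24], [122, 99, 24], [170, 139, 35], [195, 160, 41], [200, 164, 42], [200, 164, 42], [200, 164, 42], [200, 163, 42], [200, 164, 42], [200, 164, 42], [198, 163, 44], [178, 150, 61], [131, 121, 99], [122, 118, 112], [149, 146, 138], [160, 157, 150], [165, 161, 155], [168, 164, 158], [173, 169, 162], [179, 175, 167], [191, 187, 178], [202, 198, 189], [212, 206, 197]]
[[163, 161, 153], [136, 130, 125], [105, 71, 67], [89, 27, 25], [86, 16, 15], [85, 14, 12], [87, 17, 15], [86, 15, 13], [86, 15, 14], [88, 15, 14], [94, 14, 13], [122, 21, 18], [147, 28, 23], [152, 28, 24], [153, 30, 26], [152, 28, 24], [153, 28, 25], [152, 28, 25], [152, 29, 26], [151, 27, 26], [152, 29, 26], [152, 28, 24], [151, 29, 26], [117, 29, 28], [96, 81, 85], [202, 202, 210], [241, 242, 245], [245, 246, 249], [246, 246, 249]]
```

>>> move_arm:
  deltas:
    - [[0.003,0,0,0,1],[0.0066,0,0,0,1],[0.0066,0,0,0,1],[0.0066,0,0,0,1],[0.0066,0,0,0,1],[0.0066,0,0,0,1],[0.0066,0,0,0,1],[0.0066,0,0,0,1]]

```text
clock: 20.25
position: [0.4752, 0.2678, 0.0722]
ee_rot: [0.004, 0.124, 0.992, -0.001]
contact_force: [9.6, -7.6, 0.5]
width: 0.0248
gripper_force: 98.1
```

```bash
python3 - <<'E'
from h import *
s=manip.get_state();print(s['position'],s['contact_force'],s['width'],s['gripper_force'])
a=np.radians(-14.5);ex=np.array([np.cos(a),np.sin(a),0]);print('tcp ex',s['position']@ex,'moved',.4485-s['position']@ex)
im,c=shot('wrist','w10')
cv2.imwrite('pics/w10.png',cv2.resize(im[150:280,110:270,::-1],None,fx=4,fy=4,interpolation=cv2.INTER_CUBIC))
# yellow/red extents
hsv=cv2.cvtColor(im,cv2.COLOR_RGB2HSV);B=lambda u,z:back(c,u,z)[0]
Y=(hsv[...,0]>18)&(hsv[...,0]<30)&(hsv[...,1]>170)&(im[...,0]>150);Rd=((hsv[...,0]<6)|(hsv[...,0]>174))&(hsv[...,1]>170)&(im[...,0]>120)
for nm,M,z in(('Y',Y,.03),('R',Rd,.04)):
    M=M.copy();M[:, 260:]=0;M[:, :100]=0
    v,u=np.nonzero(M);print(nm,u.min(),u.max(),v.min(),v.max())
    for col in sorted(set(u))[:6] if nm=='Y' else sorted(set(u))[-10:]:
        w=v[u==col];q=[round(B((col,r),z)@ex*1000,1) for r in(w.min()-.5,w.max()+.5)];print(col,w.min(),w.max(),q,round(sum(q)/2,2))
E
```

```text
[0.475186   0.26782107 0.07220561] [ 9.63172144 -7.59615392  0.52833659] 0.024803280623749223 98.09582948684692
tcp ex 0.3929931645376462 moved 0.0555068354623538
Y 179 204 219 228
179 219 226 [np.float64(391.7), np.float64(396.7)] 394.2
180 219 227 [np.float64(391.7), np.float64(397.3)] 394.5
181 219 227 [np.float64(391.7), np.float64(397.3)] 394.5
182 219 228 [np.float64(391.7), np.float64(397.9)] 394.8
183 219 228 [np.float64(391.7), np.float64(397.9)] 394.8
184 219 228 [np.float64(391.7), np.float64(397.9)] 394.8
R 131 173 222 234
164 222 234 [np.float64(389.6), np.float64(397.4)] 393.5
165 223 234 [np.float64(390.2), np.float64(397.4)] 393.8
166 223 234 [np.float64(390.2), np.float64(397.4)] 393.8
167 223 234 [np.float64(390.2), np.float64(397.4)] 393.8
168 223 234 [np.float64(390.2), np.float64(397.3)] 393.75
169 223 234 [np.float64(390.2), np.float64(397.3)] 393.75
170 223 234 [np.float64(390.2), np.float64(397.3)] 393.75
171 223 234 [np.float64(390.2), np.float64(397.3)] 393.75
172 223 233 [np.float64(390.2), np.float64(396.7)] 393.45
173 227 233 [np.float64(392.5), np.float64(396.7)] 394.6
```

```bash
python3 -c "
from rig import manip
print(manip.sign_off())"
```

```text
the job is handed in; nothing more can be done
None
```

Both loose panels are stacked within about 1 mm and 1° of the base panel. The clamp rod is pulled out about 55 mm and held there, with the pointer measured within about 1 mm of the red mark; I handed the job in at about 20 s of the 64 s, and no verdict came back.

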